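# Purge the welding torch

## Robot

A 6-joint arm with a two-finger parallel gripper is mounted at the origin on the work surface. World frame = base frame: x ahead of the robot, y to its left, z up, the work surface at z = 0. Lengths are in m, angles in rad, forces in N, time in s.
With the tool pointing down it reaches from about 0.3 to 0.875 m from the base axis. Payload 6.4 kg.
Tool frame: the origin (TCP) lies at the centre of the arm's flange, where the gripper is bolted on; the fingertips stand 173 mm ahead of it and the grasp point (between the pads) lies 155 mm ahead of it; z points along the fingers, y is the line along which they close (so a half turn about z gives the same grasp; the last joint's range is limited). The gripper opens to 85 mm and grips with 20 to 120 N. Pads are 22 mm wide; open, the fingers measure 114 mm over their backs; the gripper's body (76 mm by 85 mm) begins 54 mm behind the grasp point. The pads swing forward as they close: fully open they stand 13 mm farther back than shut.
Start: joints at [1.044, 0.181, 1.607, -0, 1.354, -0.206], TCP at [0.181, 0.546, 0.405] pointing down, gripper open.
Joint ranges: [-2.99, 2.99], [-0.89, 2.07], [0.3, 2.58], [-1.14, 4.28], [0, 2.63], [-3.12, 3.12]. Speed limits (rad/s): [2.57, 2.57, 3.01, 3.14, 3.14, 3.14].

## Interface

Orientations are given as a unit quaternion [w, x, y, z].
In Python, from bench import get_obs, camera, get_calibration, hand_in gives the robot as it stands. The module is installed in compiled form; this text tells all that it offers.
- The arm moves only by the tool drive_tool, never from a script. Its argument "increments" is a list of rows, each a list of 2 entries, a list of its own where there are three numbers: the shift along the tool's x, y, z normalised to -1 to 1, where 1 is 250 mm, then the turn about the tool's z normalised to -1 to 1, where 1 is 90 degrees. A call has exactly 8 rows; each row is the pose to reach, as a shift and turn from the pose commanded when the call began, along the tool's axes at that moment; what a row does not reach only later rows make up. A row lasts 1/8 s, in which the tool goes at most 62.5 mm and 10.7 degrees, less where a joint would pass 70% of its speed; a pose out of reach is approached as far as the arm can. A call with a number of a shift or a turn outside -1 to 1 is refused whole. A call with a gripper value outside its range is refused whole. "claw" is the closure, from 0 (fully open) to 1 (shut), set as the call begins (left out, the last holds). The fingers move at their own pace and stop on an object; the grip force is fixed at half the most. Time passes only in rows, so rows that repeat a pose let the fingers close, or fill a call up. It gives the time, the measured TCP pose, the force and the opening at its end, in the units of the state.
- get_obs(): the state, without advancing time (a new reading comes with each control period).
- camera(name): name is "side" or "top"; returns the picture (480x640x3 uint8, blue, green, red); there is no depth.
- get_calibration(name): a dict with "K" (3x3 intrinsics, pixels), "k1" (the pictures are not rectified: a ray, as slopes to the right and down, at radius r is drawn at 1 + k1 r^2 times it, then the intrinsics apply), "origin" and "orientation" of the camera in the world. Camera axes: x right, y down, z forward; pixel columns grow to the right and rows downward; lengths in m; the calibration is good to about 2 mm. A picture is of the moment at which its call begins. get_calibration takes no time and is no camera call.
- hand_in(): hands the job in, once; it reports no verdict.
The state is a dict: "time_s": time; "q": joint angles; "dq": joint speeds; "joint_efforts": joint torques, N m; "eef_pos": TCP position; "eef_rot": TCP orientation; "wrist_force": force on the tool from outside, world axes, zero at the start; "torque": the same for the moment, N m; "opening": opening from 0.0 (shut) to 1.0 (fully open).
Only numpy, scipy, OpenCV 4.12 (cv2) and the standard library are available. Lean on these libraries where they do the work, as an engineer would, in place of code of your own. Each camera call takes 0.05 s, during which the arm holds its last target. There are 200 camera calls.

## Task

Get the torch ready to weld: press the white-barred end of the green rocker (fume extractor) fully down, then do the same with the orange rocker (welding power source), and last press the blue gas-purge button on the grey console fully down and keep it down: the program finishes while still holding it pressed. Only press; do not pick up, tip or shove the boxes, and leave the black wire-jog button, the red emergency stop and everything else lying on the bench alone.

Things in the scene. Friction and masses are not known exactly. Their poses are not given: they have to be found in the camera images.
- extractor_box: white switch box, 110 x 80 mm, 60 mm high, loose on rubber feet (about 1.5 kg); origin at the centre of its underside, z up. On top one large green rocker, hinged across its middle, its length along the box's x; the +x end carries a painted white bar and is the ON end
- extractor (a joint): green rocker of the fume extractor's white box: paddle 70 x 36 x 12 mm, long side along the box's x, hinge along the box's y, 70 mm above the bench at the box's centre. 0 = off (white-barred +x end up), 0.44 rad = fully on (that end down on its stop). Starts at or near off, stays where it is left, moves under 1 to 4 N on the barred end
- extractor_on (a point): point on the top face of the green rocker, 25 mm from its middle towards the white-barred ON end; moves with the rocker: about 85 mm above the bench when off, about 74 mm when fully on
- power_box: yellow switch box, 110 x 80 mm, 60 mm high, loose on rubber feet (about 1.5 kg); origin at the centre of its underside, z up. On top one large orange rocker, hinged across its middle, its length along the box's x; the +x end carries a painted white bar and is the ON end
- power (a joint): orange rocker of the welding power source's yellow box: paddle 70 x 36 x 12 mm, long side along the box's x, hinge along the box's y, 70 mm above the bench at the box's centre. 0 = off (white-barred +x end up), 0.44 rad = fully on (that end down on its stop). Starts at or near off, stays where it is left, moves under 1 to 4 N on the barred end
- power_on (a point): point on the top face of the orange rocker, 25 mm from its middle towards the white-barred ON end; moves with the rocker: about 85 mm above the bench when off, about 74 mm when fully on
- console: grey console, 130 x 180 mm, flat top at 70 mm, loose on rubber feet (about 3 kg); origin at the centre of its underside, z up. Round push buttons on top: blue gas-purge at (-25, +55) mm, black wire-jog at (-25, -55) mm, red emergency stop on a yellow disc at (+28, 0) mm in its own x, y
- purge (a joint): joint value of the blue gas-purge push button: 0 = out, 0.008 m = fully down; springs back when let go; 1.5 N to start, 5 N to hold fully down
- purge_top (a point): centre of the top face of the blue gas-purge button, moves with it; 90 mm above the bench when out, 82 mm when fully down; button diameter 32 mm
- jog (a joint): joint value of the black wire-jog push button: 0 = out, 0.008 m = fully down; to be left alone
- jog_top (a point): centre of the top face of the black wire-jog button, moves with it; 90 mm above the bench when out, 82 mm when fully down; button diameter 32 mm
- estop (a joint): joint value of the red emergency stop push button: 0 = out, 0.008 m = fully down; to be left alone
- estop_top (a point): centre of the top face of the red emergency stop button, moves with it; 90 mm above the bench when out, 82 mm when fully down; button diameter 36 mm
- hammer: hammer, 280 mm long, lying beyond the console, leave alone; origin near its middle, x along it towards the head
- wrench: steel wrench, 180 mm long, lying between the robot and the console, leave alone; x along it
- can: red spray can, 60 mm across, 170 mm high, leave alone; origin at the centre of its foot
- jar: amber jar with steel cap, 70 mm across, 80 mm high, leave alone; origin at the centre of its foot
- magnet: red L-shaped welding magnet, 90 x 90 x 18 mm, lying flat, leave alone; origin at the centre of the underside of its square
- pliers: pliers with blue grips, 155 mm long, 14 mm high, lying flat, leave alone; x along them towards the jaws
- clamp: blue C-clamp with a steel screw, about 170 x 95 x 16 mm, lying flat, leave alone; origin near its middle
Things that resemble listed ones, but are neither listed nor needed, are in the scene too. Several things look just like the console: the one meant starts farthest from the robot's base.

How it is judged:
On the way, in this order (a step that is already met when the one before it is completed fails the run):
1. the green extractor rocker is fully on (value of joint extractor above 0.36 rad), for 0.2 s.
2. the orange power rocker is fully on, the green one still on (value of joint each of extractor, power above 0.36 rad), for 0.2 s.
3. the blue purge button is pressed down by the fingers (value of joint purge above 0.006 m and contact force between the fingers and console above 1.5 N), for 0.3 s.
At the end, for the whole second after the job is handed in: Both rockers on (beyond 0.36 of 0.44 rad), the blue button held at least 6 of its 8 mm down by the fingers with more than 1.5 N, wire-jog and emergency stop out (under 3 mm), the boxes within 30 mm and the other things within 20 mm of where they started (all of step 2 and all of step 3 and value of joint each of jog, estop below 0.003 m and distance of each of extractor_box, power_box, console from where it was at the start of the episode below 0.03 m and distance of each of hammer, wrench, can, jar, magnet, pliers, clamp from where it was at the start of the episode below 0.02 m); the arm keeps its last pose, push and grip.
It fails at once if the power source is switched on before the extractor (value of joint power above 0.25 rad and value of joint extractor below 0.25 rad).
It fails at once if gas is purged before both rockers are on (value of joint purge above 0.003 m and value of joint any of extractor, power below 0.25 rad).
It fails at once if the black wire-jog button or the red emergency stop is pressed (value of joint any of jog, estop above 0.003 m).
It fails at once if a switch box or the console is lifted, tipped or shoved more than 30 mm (height (world z) of any of extractor_box, power_box, console above 0.012 m or angle between any of extractor_box, power_box, console's own z axis and vertical above 0.2 rad or distance of any of extractor_box, power_box, console from where it was at the start of the episode above 0.03 m).
It fails at once if one of the loose things on the bench is moved more than 20 mm or lifted (distance of any of hammer, wrench, can, jar, magnet, pliers, clamp from where it was at the start of the episode above 0.02 m).
It also fails if it takes over 48 s, if anything falls off the work surface, if the arm or the gripper's body presses on something with over 40 N, if the wrist force passes 120 N, or if a joint passes its speed limit or range.

## Working session

There is one attempt and no reset: what is moved stays moved. The work goes in short steps, Python scripts to look and compute and a tool call to move; the robot and the scene stay as the last step left them, time stands still between calls to the robot, and variables do not carry over. Pictures are saved under pics/ and viewed, on a budget of 10 in all, crops included, one or two more only if the job needs it, and the job is handed in when it is done.

Besides the shell and the picture viewer there is one more tool, called after "Request:" as name(argument=value, ...) on one line, values as JSON. drive_tool: Moves the arm, as the interface text tells. Its arguments: {"type":"object","properties":{"increments":{"type":"array","items":{"type":"array"}},"claw":{"type":"number"}},"required":["increments"]}

```bash
mkdir -p pics
cat > h.py <<'E'
import numpy as np, cv2
from scipy.spatial.transform import Rotation as R
from bench import get_obs, camera, get_calibration
def ray(name,u,v):
    c=get_calibration(name);K=np.array(c["K"]);k=c["k1"]
    p=cv2.undistortPoints(np.array([[[u,v]]],float),K,np.array([k,0,0,0.]))[0,0]
    q=c["orientation"];Rm=R.from_quat([q[1],q[2],q[3],q[0]])
    return np.array(c["origin"]),Rm.apply([p[0],p[1],1])
def at(name,u,v,z):
    o,d=ray(name,u,v);return o+d*(z-o[2])/d[2]
def px(name,P):
    c=get_calibration(name);q=c["orientation"];Rm=R.from_quat([q[1],q[2],q[3],q[0]]).as_matrix()
    p=Rm.T@(np.array(P,float)-c["origin"])
    return cv2.projectPoints(p[None],np.zeros(3),np.zeros(3),np.array(c["K"]),np.array([c["k1"],0,0,0.]))[0].ravel()
E
python3 - <<'E'
from h import *
for n in("top","side"):
    cv2.imwrite(f"pics/{n}0.png",camera(n)); print(n,get_calibration(n))
print(get_obs())
E
```

```text
top {'K': array([[466.59418855,   0.        , 321.81730414],
       [  0.        , 466.59418855, 232.86798913],
       [  0.        ,   0.        ,   1.        ]]), 'k1': -0.06540669244345737, 'origin': array([0.36736229, 0.02728693, 1.237276  ]), 'orientation': array([-0.04772802,  0.70641372, -0.70406759,  0.0546856 ])}
side {'K': array([[583.44510468,   0.        , 318.27080999],
       [  0.        , 583.44510468, 241.76787869],
       [  0.        ,   0.        ,   1.        ]]), 'k1': -0.16540427231212632, 'origin': array([-0.35870428, -0.90628681,  0.86945401]), 'orientation': array([-0.4525633 ,  0.81512155, -0.31244861,  0.18204172])}
{'time_s': 0.1, 'q': array([ 1.04369989e+00,  1.81504206e-01,  1.60791381e+00,  1.19351711e-05,
        1.35379963e+00, -2.06299558e-01]), 'dq': array([-0.00065072, -0.00160524,  0.001269  , -0.00083647,  0.00231532,
       -0.00058677]), 'joint_efforts': array([-7.07115523e-04, -4.45877552e+01, -3.52239954e+01, -4.08430878e-04,
        4.10974404e-03, -3.05802428e-05]), 'eef_pos': array([0.18117604, 0.54547269, 0.40385015]), 'eef_rot': array([-2.96748069e-04,  1.59712762e-01,  9.87163195e-01, -7.56390971e-04]), 'wrist_force': array([ 0.94548797,  0.97677855, -0.39398357]), 'torque': array([0.02744145, 0.07370493, 0.00341475]), 'opening': 1.0015331175563529}
```

View pics/top0.png

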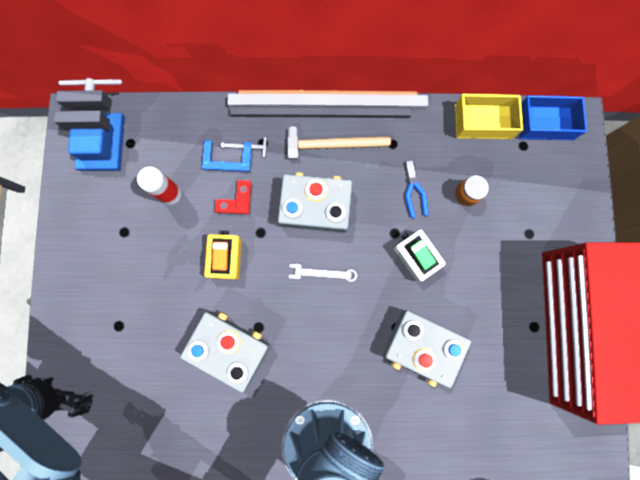

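View pics/side0.png

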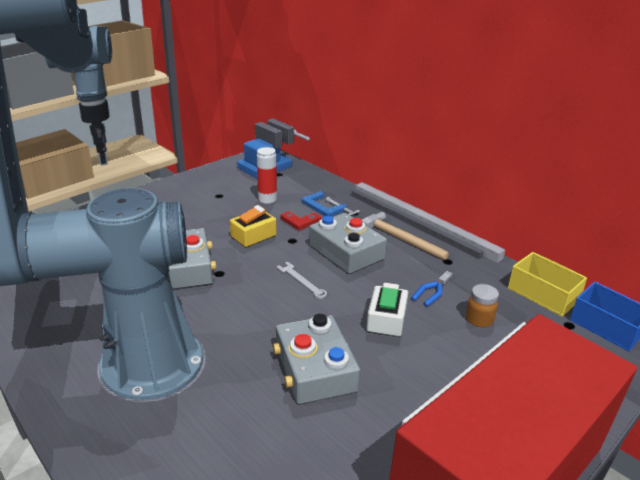

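The top view has the robot at the bottom, x up and y left. Three consoles look alike, at pixels (315,200), (225,350) and (428,348). The one at (315,200) is farthest and lies between the wrench and the hammer; its blue button is at (292,208). There is one green rocker at (423,255) and one orange at (220,257). I'll check these in one crop montage.

Run:
```python
from h import *
im=cv2.imread("pics/top0.png")
cs=[(390,225),(190,227),(270,165)]
t=[cv2.resize(im[y:y+65,x:x+65] if x!=270 else im[y:y+65+25,x:x+90],(390,390) if x!=270 else (540,540),interpolation=cv2.INTER_CUBIC) for x,y in cs]
c=np.zeros((600,800,3),np.uint8)
a=[cv2.resize(k,(s,s)) for k,s in zip(t,(390,390,400))]
c=np.zeros((600,800,3),np.uint8)
c[:300,:300]=cv2.resize(t[0],(300,300));c[300:,:300]=cv2.resize(t[1],(300,300));c[:500,300:]=cv2.resize(t[2],(500,500))
cv2.imwrite("pics/crop1.png",c)
```

```text
(no output)
```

View pics/crop1.png

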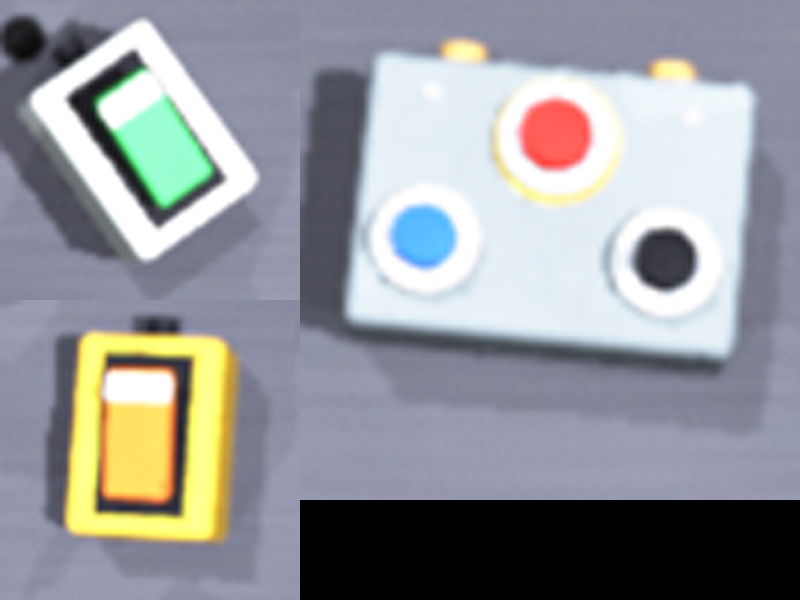

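Run:
```python
from h import *
g=lambda x,y:(390+x*65/300,225+y*65/300)
o=lambda x,y:(190+x*65/300,227+(y-300)*65/300)
c=lambda x,y:(270+(x-300)*.18,165+y*.18)
pr=lambda n,p,z:print(n,np.round(p,1),np.round(at("top",*p,z),4))
pr("gbar",g(133,100),.086);pr("gend",g(122,84),.09);pr("gfar",g(189,180),.062)
for q in[(30,100),(145,20),(258,180),(148,262)]:pr("gbox",g(*q),.06)
pr("obar",o(140,385),.086);pr("oend",o(140,367),.09);pr("ofar",o(137,500),.062)
for q in[(80,333),(238,340),(225,540),(68,535)]:pr("obox",o(*q),.06)
pr("blue",c(424,237),.09);pr("red",c(555,134),.09);pr("black",c(665,259),.09)
for n,p in dict(wr=(323,272),ham=(340,143)).items():pr(n,p,.01)
```

```text
gbar [418.8 246.7] [ 0.5016 -0.226   0.086 ]
gend [416.4 243.2] [ 0.5098 -0.2194  0.09  ]
gfar [431. 264.] [ 0.4603 -0.2612  0.062 ]
gbox [396.5 246.7] [ 0.5045 -0.1745  0.06  ]
gbox [421.4 229.3] [ 0.5495 -0.2397  0.06  ]
gbox [445.9 264. ] [ 0.4605 -0.3001  0.06  ]
gbox [422.1 281.8] [ 0.4154 -0.2377  0.06  ]
obar [220.3 245.4] [0.5029 0.2684 0.086 ]
oend [220.3 241.5] [0.5122 0.2679 0.09  ]
ofar [219.7 270.3] [0.4425 0.273  0.062 ]
obox [207.3 234.2] [0.5348 0.3081 0.06  ]
obox [241.6 235.7] [0.5312 0.2204 0.06  ]
obox [238.8 279. ] [0.4211 0.2246 0.06  ]
obox [204.7 277.9] [0.4233 0.3107 0.06  ]
blue [292.3 207.7] [0.5984 0.0902 0.09  ]
red [315.9 189.1] [0.6463 0.0314 0.09  ]
black [335.7 211.6] [ 0.5888 -0.0184  0.09  ]
wr [323 272] [0.4427 0.012  0.01  ]
ham [340 143] [ 0.7959 -0.0338  0.01  ]
```

Request:
drive_tool(increments=[[[-0.12, -0.14, 0], 0], [[-0.24, -0.28, 0], 0], [[-0.36, -0.42, 0], 0], [[-0.48, -0.56, 0], 0], [[-0.6, -0.7, 0], 0], [[-0.72, -0.84, 0], 0], [[-0.73, -0.84, 0], 0], [[-0.73, -0.84, 0], 0]], claw=1)

```text
time_s: 1.1
eef_pos: [0.2884, 0.289, 0.4047]
eef_rot: [-0.0, 0.16, 0.987, 0.0]
wrist_force: [0.1, 0.1, -0.1]
opening: -0.001
```

Request:
drive_tool(increments=[[[-0.12, -0.14, 0], 0], [[-0.24, -0.28, 0], 0], [[-0.36, -0.42, 0], 0], [[-0.48, -0.56, 0], 0], [[-0.6, -0.7, 0], 0], [[-0.72, -0.84, 0], 0], [[-0.73, -0.84, 0], 0], [[-0.73, -0.84, 0], 0]])

```text
time_s: 2.1
eef_pos: [0.3953, 0.033, 0.4044]
eef_rot: [-0.001, 0.159, 0.987, 0.0]
wrist_force: [0.5, 0.6, -0.0]
opening: -0.0
```

Request:
drive_tool(increments=[[[-0.12, -0.14, 0], 0], [[-0.24, -0.28, 0], 0], [[-0.36, -0.42, 0], 0], [[-0.48, -0.56, 0], 0], [[-0.6, -0.7, 0], 0], [[-0.72, -0.84, 0], 0], [[-0.73, -0.84, 0], 0], [[-0.73, -0.84, 0], 0]])

```text
time_s: 3.1
eef_pos: [0.5026, -0.2229, 0.4042]
eef_rot: [-0.001, 0.159, 0.987, 0.001]
wrist_force: [-0.9, -1.0, -0.3]
opening: -0.002
```

Request:
drive_tool(increments=[[[0, 0, 0.08], -0.1], [[0, 0, 0.16], -0.2], [[0, 0, 0.24], -0.3], [[0, 0, 0.32], -0.4], [[0, 0, 0.4], -0.5], [[0, 0, 0.46], -0.6], [[0, 0, 0.48], -0.65], [[0, 0, 0.48], -0.65]])

```text
time_s: 4.1
eef_pos: [0.5021, -0.2227, 0.2845]
eef_rot: [-0.0, -0.344, 0.939, 0.001]
wrist_force: [0.2, 0.6, 0.6]
opening: 0.001
```

Run:
```python
from h import *
s=camera("side");t=camera("top")
o=get_obs();print(np.round(o["q"],2),o["eef_pos"],o["wrist_force"]);q=o["eef_rot"];print(R.from_quat([*q[1:],q[0]]).as_matrix().round(3))
a=cv2.resize(s[230:350,330:450],(400,400));b=cv2.resize(t[200:300,370:470],(400,400))
cv2.imwrite("pics/g1.png",np.hstack([a,b]))
tip=o["eef_pos"]-[0,0,.173];print(px("side",tip),px("side",[.503,-.223,.085]))
```

```text
[-0.63  0.26  1.77  0.    1.11 -2.91] [ 0.50238401 -0.22359965  0.2852375 ] [ 0.0135225  -0.86101584 -0.40845241]
[[-0.765 -0.644  0.   ]
 [-0.644  0.765 -0.   ]
 [-0.    -0.    -1.   ]]
[390.90376215 276.22996812] [389.92369683 285.72454484]
```

View pics/g1.png

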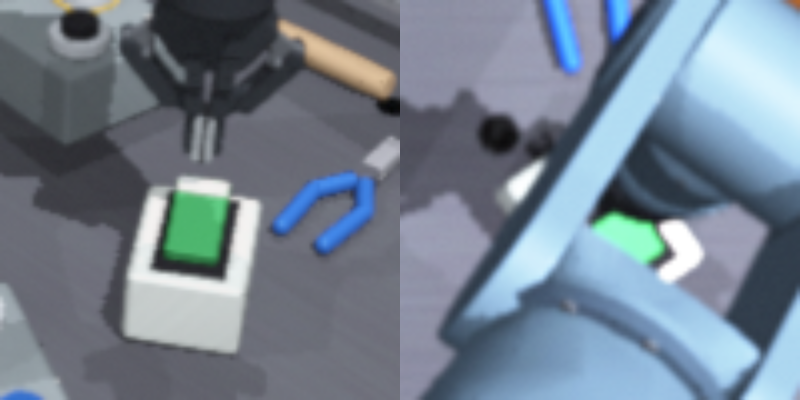

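The fingertip is over the white bar: side crop shows it at (391,277), and the bar at (391,286) matches its projection. Pressing now.

Request:
drive_tool(increments=[[[0, 0, 0.04], 0], [[0, 0, 0.08], 0], [[0, 0, 0.1], 0], [[0, 0, 0.115], 0], [[0, 0, 0.13], 0], [[0, 0, 0.14], 0], [[0, 0, 0.14], 0], [[0, 0, 0.14], 0]])

```text
time_s: 5.2
eef_pos: [0.503, -0.2247, 0.2504]
eef_rot: [0.001, -0.343, 0.939, -0.001]
wrist_force: [4.3, 3.9, 4.1]
opening: -0.001
```

Request:
drive_tool(increments=[[[0, 0, 0.004], 0], [[0, 0, 0.008], 0], [[0, 0, 0.012], 0], [[0, 0, 0.016], 0], [[0, 0, 0.02], 0], [[0, 0, 0.02], 0], [[0, 0, 0.02], 0], [[0, 0, 0.02], 0]])

```text
time_s: 6.2
eef_pos: [0.5034, -0.2247, 0.2494]
eef_rot: [0.001, -0.343, 0.939, -0.001]
wrist_force: [-8.2, 12.2, 36.4]
opening: 0.002
```

Request:
drive_tool(increments=[[[0, 0, -0.05], 0], [[0, 0, -0.15], 0.0], [[0, 0, -0.25], 0.1], [[0, 0, -0.35], 0.2], [[0, 0, -0.45], 0.3], [[0, 0, -0.52], 0.42], [[0, 0, -0.56], 0.53], [[0, 0, -0.56], 0.65]])

```text
time_s: 7.2
eef_pos: [0.5021, -0.2253, 0.3854]
eef_rot: [0.0, 0.162, 0.987, -0.001]
wrist_force: [0.2, -0.4, -0.8]
opening: 0.0
```

Run:
```python
from h import *
s=camera("side")
o=get_obs();print(np.round(o["q"],2),o["eef_pos"],o["wrist_force"]);q=o["eef_rot"];print(R.from_quat([*q[1:],q[0]]).as_matrix().round(3))
s0=cv2.imread("pics/side0.png")
cv2.imwrite("pics/g2.png",np.hstack([cv2.resize(k[230:350,330:450],(400,400)) for k in (s0,s)]))
Rm=R.from_quat([*q[1:],q[0]]).as_matrix()
print((Rm.T@(np.array([.504,.267,.40])-o["eef_pos"])/.25).round(3))
```

```text
[-0.64  0.14  1.69 -0.    1.31 -1.87] [ 0.50197321 -0.2251709   0.38483066] [-0.1147487   0.07158924 -0.22889791]
[[-0.945  0.328 -0.   ]
 [ 0.328  0.945 -0.001]
 [ 0.    -0.001 -1.   ]]
[ 0.637  1.863 -0.062]
```

View pics/g2.png

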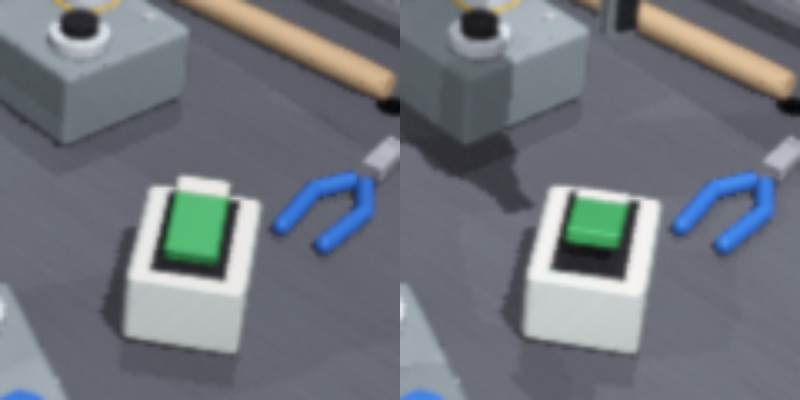

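Green is on (bar end flush, near end up) and its box hasn't moved. Next is orange.

Request:
drive_tool(increments=[[[0.05, 0.15, -0.03], 0], [[0.1, 0.3, -0.06], 0], [[0.15, 0.45, -0.06], 0], [[0.2, 0.6, -0.06], 0], [[0.25, 0.75, -0.06], 0], [[0.3, 0.9, -0.06], 0], [[0.32, 0.93, -0.06], 0], [[0.32, 0.93, -0.06], 0]])

```text
time_s: 8.25
eef_pos: [0.4992, 0.0211, 0.3994]
eef_rot: [-0.0, 0.158, 0.987, -0.0]
wrist_force: [-0.2, -0.8, -0.1]
opening: 0.001
```

Request:
drive_tool(increments=[[[0.05, 0.15, 0], 0], [[0.1, 0.3, 0], 0], [[0.15, 0.45, 0], 0], [[0.2, 0.6, 0], 0], [[0.25, 0.75, 0], -0.05], [[0.3, 0.9, 0], -0.1], [[0.32, 0.93, 0], -0.16], [[0.32, 0.93, 0], -0.16]])

```text
time_s: 9.25
eef_pos: [0.497, 0.2663, 0.3993]
eef_rot: [-0.0, 0.034, 0.999, -0.0]
wrist_force: [0.3, -1.2, 0.6]
opening: -0.001
```

Request:
drive_tool(increments=[[[0, 0, 0.08], 0], [[0, 0, 0.16], 0], [[0, 0, 0.24], 0], [[0, 0, 0.32], 0], [[0, 0, 0.4], 0], [[0, 0, 0.44], 0], [[0, 0, 0.46], 0], [[0, 0, 0.46], 0]])

```text
time_s: 10.25
eef_pos: [0.4968, 0.2666, 0.2849]
eef_rot: [0.0, 0.035, 0.999, -0.0]
wrist_force: [0.3, 0.2, -0.1]
opening: 0.002
```

Run:
```python
from h import *
s=camera("side")
o=get_obs();print(np.round(o["q"],2),o["eef_pos"],o["wrist_force"])
tip=o["eef_pos"]-[0,0,.173];print(px("side",tip),px("side",[.504,.267,.086]))
cv2.imwrite("pics/o1.png",cv2.resize(s[170:270,200:320],(720,600)))
```

```text
[ 0.28  0.29  1.73 -0.    1.12 -1.22] [0.49688049 0.26674361 0.2852537 ] [-0.3135951   0.05449542  0.21692072]
[257.54968245 201.10380731] [259.86426099 208.55134792]
```

View pics/o1.png

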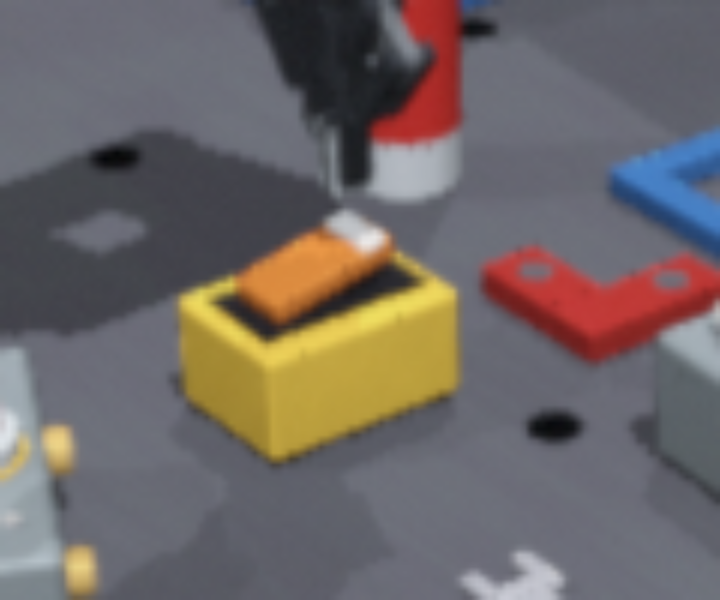

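The orange bar is at side pixel (259,208), which matches its projection. The tip is 7 mm short in x, so I'll correct while descending.

Request:
drive_tool(increments=[[[-0.03, 0, 0.02], 0], [[-0.03, 0, 0.06], 0], [[-0.03, 0, 0.09], 0], [[-0.03, 0, 0.11], 0], [[-0.03, 0, 0.125], 0], [[-0.03, 0, 0.14], 0], [[-0.03, 0, 0.14], 0], [[-0.03, 0, 0.14], 0]])

```text
time_s: 11.3
eef_pos: [0.5045, 0.2665, 0.2503]
eef_rot: [0.001, 0.034, 0.999, 0.0]
wrist_force: [4.3, -0.3, 3.7]
opening: 0.004
```

Request:
drive_tool(increments=[[[0, 0, 0.004], 0], [[0, 0, 0.008], 0], [[0, 0, 0.012], 0], [[0, 0, 0.016], 0], [[0, 0, 0.018], 0], [[0, 0, 0.018], 0], [[0, 0, 0.018], 0], [[0, 0, 0.018], 0]])

```text
time_s: 12.3
eef_pos: [0.5049, 0.2666, 0.249]
eef_rot: [0.001, 0.034, 0.999, 0.0]
wrist_force: [-4.1, -4.1, 28.6]
opening: 0.002
```

Same stop height and force rise as the green one. Lift and check.

Request:
drive_tool(increments=[[[0, 0, -0.05], 0], [[0, 0, -0.15], 0], [[0, 0, -0.25], 0], [[0, 0, -0.35], 0], [[0, 0, -0.45], 0], [[0, 0, -0.5], 0], [[0, 0, -0.5], 0], [[0, 0, -0.5], 0]])

```text
time_s: 13.3
eef_pos: [0.5035, 0.2663, 0.3687]
eef_rot: [-0.001, 0.034, 0.999, -0.0]
wrist_force: [-0.2, 0.2, -0.9]
opening: 0.0
```

Run:
```python
from h import *
s=camera("side")
o=get_obs();q=o["eef_rot"];Rm=R.from_quat([*q[1:],q[0]]).as_matrix();print(o["eef_pos"])
print((Rm.T@(np.array([.5985,.0900,.30])-o["eef_pos"])/.25).round(3),px("side",[.5985,.09,.09]))
cv2.imwrite("pics/o2.png",cv2.resize(s[170:350,200:440],(800,600)))
```

```text
[0.50351596 0.26628201 0.36866216]
[-0.428 -0.677  0.274] [327.23121979 219.77372741]
```

View pics/o2.png

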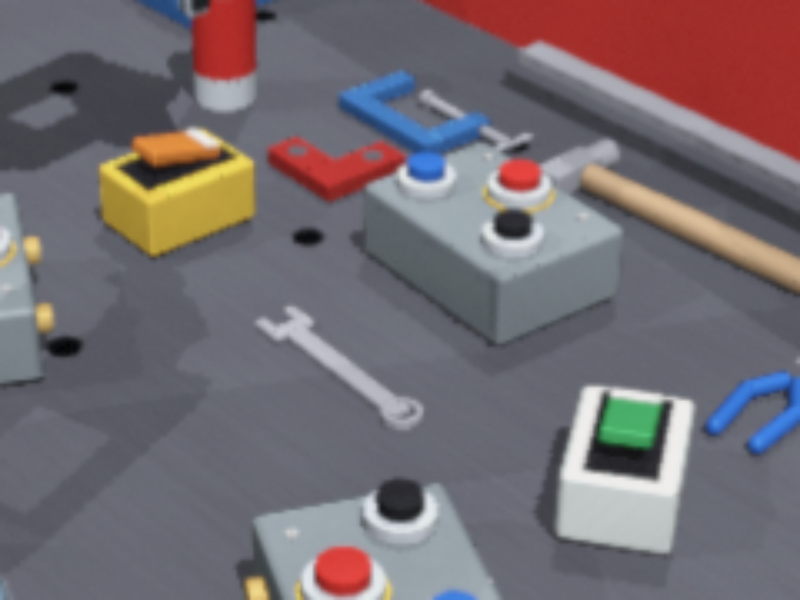

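Both rockers are on. The blue cap's top at side pixel (328,219) agrees with its projection at (327,220). On to the blue button.

Request:
drive_tool(increments=[[[-0.08, -0.13, 0], 0], [[-0.16, -0.26, 0], 0], [[-0.24, -0.39, 0], 0], [[-0.32, -0.52, 0.0], 0], [[-0.4, -0.64, 0.08], 0], [[-0.428, -0.677, 0.18], 0], [[-0.428, -0.677, 0.26], 0], [[-0.428, -0.677, 0.27], 0]])

```text
time_s: 14.35
eef_pos: [0.598, 0.0907, 0.3001]
eef_rot: [-0.003, 0.034, 0.999, 0.0]
wrist_force: [0.0, 0.3, 0.2]
opening: 0.002
```

Request:
drive_tool(increments=[[[0, 0, 0.05], 0], [[0, 0, 0.09], 0], [[0, 0, 0.11], 0], [[0, 0, 0.12], 0], [[0, 0, 0.13], 0], [[0, 0, 0.14], 0], [[0, 0, 0.14], 0], [[0, 0, 0.14], 0]])

```text
time_s: 15.35
eef_pos: [0.5992, 0.0902, 0.2678]
eef_rot: [0.0, 0.034, 0.999, -0.0]
wrist_force: [0.1, 0.7, 0.9]
opening: 0.002
```

Request:
drive_tool(increments=[[[0, 0, 0.01], 0], [[0, 0, 0.02], 0], [[0, 0, 0.03], 0], [[0, 0, 0.04], 0], [[0, 0, 0.045], 0], [[0, 0, 0.05], 0], [[0, 0, 0.05], 0], [[0, 0, 0.05], 0]])

```text
time_s: 16.35
eef_pos: [0.5995, 0.0903, 0.259]
eef_rot: [0.0, 0.034, 0.999, -0.0]
wrist_force: [-12.1, 0.1, 28.7]
opening: -0.002
```

Force rose to 29 N, but the tip reads 86 mm, 4 mm above the expected stop. I'll look.

Run:
```python
from h import *
s=camera("side")
o=get_obs();print(o["eef_pos"],o["wrist_force"],o["torque"],px("side",o["eef_pos"]-[0,0,.173]))
s0=cv2.imread("pics/side0.png")
cv2.imwrite("pics/b1.png",np.hstack([cv2.resize(k[180:280,300:400],(400,400),interpolation=cv2.INTER_CUBIC) for k in(s0,s)]))
```

```text
[0.5995111  0.09032808 0.25899878] [-12.16461472  -0.58806336  28.60489136] [-0.12598066  2.20022317 -0.02288733] [327.3876285  220.88925498]
```

View pics/b1.png

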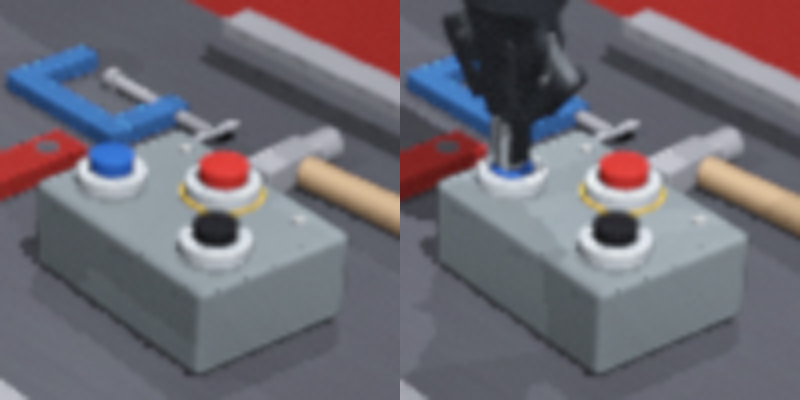

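The blue cap has sunk to its bezel and the console's outline is unchanged. The 9 mm of travel, then a stiff stop, fits a full press. I'll hold for one call to confirm it's steady.

Request:
drive_tool(increments=[[[0, 0, 0], 0], [[0, 0, 0], 0], [[0, 0, 0], 0], [[0, 0, 0], 0], [[0, 0, 0], 0], [[0, 0, 0], 0], [[0, 0, 0], 0], [[0, 0, 0], 0]])

```text
time_s: 17.4
eef_pos: [0.5995, 0.0903, 0.259]
eef_rot: [0.0, 0.034, 0.999, -0.0]
wrist_force: [-12.6, 0.5, 28.2]
opening: 0.0
```

Run:
```python
from h import *
from bench import hand_in
s=camera("side").astype(int);s0=cv2.imread("pics/o2.png")
o=get_obs();print(o["eef_pos"],o["wrist_force"])
if o["wrist_force"][2]>15: print(hand_in())
```

```text
[0.59949387 0.09033731 0.25900394] [-11.78246855  -1.00610437  28.89564442]
the job is handed in; nothing more can be done
None
```

I pressed the green rocker on, then the orange one. I then pressed the blue purge button on the farthest console and handed the job in at about 17.5 s, still holding it.

**Rockers:** both came to a hard stop (36 N on green, 29 N on orange). The side pictures afterwards showed both white-barred ends down and the boxes where they started.

**Blue button:** the push held steady for the last second at about 29 N down, with about 12 N sideways. The picture showed the cap sunk to its bezel, the console unmoved, and the jog and emergency stop buttons out.

**One check disagreed:** at the button's stop, the fingertip height worked out from the arm's pose was 86 mm, where 82 mm was expected. I took the button as fully down because the tip travelled about 9 mm before meeting a stiff stop, and the picture agreed. The reported force also fits, but I have no direct reading of the button's position.

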